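# Feed tray into the quarantine tank

### The job

Lay the white feed tray flat in the aluminium lane in front of the tank's guarded opening, between the rails, and let go of it. Then take the wooden push stick and with it push the tray under the guard and through the flap until it is fully home against the end stop inside; keep your fingers out from under the guard and off the tray once it is going in. Draw the stick out so that the flap falls shut, and stand the stick upright, lengthwise on its grey mat again, leaving the other things on the bench alone.

Things in the scene. Friction and masses are not known exactly. Their poses are not given: they have to be found in the camera images.
- tank: Fixed low glass tank (x 0 to 200, y -120 to 120, 140 high, black rim, bars on top) with a feed lane running into it. Origin: bench level, lane centre line, outer face of the front wall; x along the lane into the tank, z up. Lane plate 4 mm thick (floor at z=4), x -220 to 200. On it two rails 6 high, 6 thick, 65 apart inside, x -200 to 158. Black end stop inside: 22 high, face at x=158
- guard: Clear plastic hood over the lane in front of the opening, fixed to the tank, same origin and axes as the tank: x = -60 to 0, y = -45 to 45 (aluminium front edge to +-49), top at z = 48, underside 42 above the bench (38 above the lane floor), side walls 77 apart inside
- flap (a joint): Grey plastic flap 66 wide, 34 long, hung on a hinge 8 mm inside the tank wall's outer face, 40 mm above the bench. 0 = hanging shut, grows (rad, to 1.5) as it swings into the tank. Falls shut by its own weight (30 g), and opens with a slight push from outside, so the tray and stick slide in under it
- lane_start (a point): Point on the lane floor, on the centre line, 130 mm before the tank wall: a good place for the tray's centre when laying it in the lane
- opening (a point): Point on the lane floor, on the centre line, at the outer face of the tank's front wall (4 mm thick). The opening there is 77 wide (65 between the rails) and 38 high above the lane floor
- home (a point): Point on the lane floor, on the centre line, 103 mm inside: where the tray's origin is when the tray touches the end stop
- tray: White flat feed tray with a cork pad in its top, 110 long (x) x 60 wide (y) x 24 high, about 0.22 kg, loose. Origin: centre of the underside; z up. Either end may lead. Starts on the bench. Take it across its 60 mm width; the rails are 6 mm high, so hold it with the fingertips more than 6 mm above its underside
- stick: Wooden push stick, 0.18 kg, loose, standing on its sole. Origin: underside, mid-length; z up. Sole 200 long (x -100 to 100), 30 wide, 20 high, widening to 50 over the last 15 mm at the pushing end; flat pushing face at x=+100. Upright grip block centred at x=-55: 44 long in x, 20 thick in y, top 95 above the underside
- stick_grip (a point): Middle of the push stick's grip block, 70 mm above the underside (25 below its top)
- stick_tip (a point): Middle of the push stick's pushing face, 10 mm above its underside
- mat: Thin grey plastic mat, 230 long (x) x 70 wide (y) x 3 thick, fixed on the bench; the stick starts lengthwise on it. Origin: centre of the underside
- tub_a: White plastic tub, 100 across, 85 high, bystander. Origin: centre of the underside
- tub_b: White plastic tub, 90 across, 70 high, bystander. Origin: centre of the underside
- tip_box: Orange plastic box 120 x 60 x 45 high, bystander. Origin: centre of the underside
There are look-alikes about, which are no part of the job. Several things look just like the tray: the one meant starts farthest to the robot's right. Several things have the shape of the stick; the one meant has the colours described above.

How it is judged:
On the way, in this order (a step that is already met when the one before it is completed fails the run):
1. the tray lies flat in the lane between the rails, in front of the opening, and is let go (x of tray in the frame of tank between -0.2 and -0.095 m and y of tray in the frame of tank between -0.006 and 0.006 m and z of tray in the frame of tank below 0.007 m and angle between the x axis of tray and the x axis of tank, either way round below 0.12 rad and angle between tray's own z axis and vertical below 0.06 rad and contact force between the fingers and tray below 0.1 N), for 0.2 s.
2. the tray, pushed by the stick, passes under the guard through the opening (x of tray in the frame of tank between -0.05 and 0.06 m and z of tray in the frame of tank below 0.012 m and contact force between stick and tray above 0.1 N).
3. the tray is home against the end stop (within 6 mm) (x of tray in the frame of tank above 0.097 m and z of tray in the frame of tank below 0.007 m), for 0.1 s.
At the end, for the whole second after the job is handed in: The tray lies flat between the rails inside the tank, within 6 mm of the end stop; the flap hangs shut (within 0.12 rad); the push stick stands upright at rest on its mat, lengthwise within 0.26 rad (either way round), its middle within 40 mm along and 25 mm across of the mat's middle (all of step 3 and y of tray in the frame of tank between -0.006 and 0.006 m and linear speed of each of tray, stick below 0.01 m/s and value of joint flap below 0.12 rad and x of stick in the frame of mat between -0.04 and 0.04 m and y of stick in the frame of mat between -0.025 and 0.025 m and z of stick in the frame of mat below 0.007 m and angle between the x axis of stick and the x axis of mat, either way round below 0.26 rad and angle between stick's own z axis and vertical below 0.08 rad); the robot touches nothing.
It fails at once if the fingers touch the tray once its leading end is 30 mm or more under the guard (x of tray in the frame of tank above -0.085 m and contact force between the fingers and tray above 0.5 N).
It fails at once if the fingers reach under the guard, or the robot hits it (contact force between any of the fingers, the arm and guard above 3 N or (x of the grasp point in the frame of tank between -0.06 and 0.2 m and y of the grasp point in the frame of tank between -0.045 and 0.045 m and height (world z) of the grasp point below 0.055 m)).
It fails at once if a bystander (tub or orange box) is shifted by more than 20 mm (distance of any of tub_a, tub_b, tip_box from where it was at the start of the episode above 0.02 m).
It also fails if it takes over 70 s, if anything falls off the work surface, if the arm or the gripper's body presses on something with over 40 N, if the wrist force passes 120 N, or if a joint passes its speed limit or range.

### The arm

A 7-joint arm with a two-finger parallel gripper is mounted at the origin on the work surface. World frame = base frame: x ahead of the robot, y to its left, z up, the work surface at z = 0. Lengths are in m, angles in rad, forces in N, time in s.
With the tool pointing down it reaches from about 0.35 to 0.9 m from the base axis. Payload 8.1 kg.
Tool frame: the origin (TCP) lies on the front face of the gripper's body, between the roots of the fingers; the fingertips stand bot.tips_ahead ahead of it and the grasp point (between the pads) lies 47 mm ahead of it (bot.tips_ahead is the distance from the TCP to the fingertips, in m); z points along the fingers, y is the line along which they close (so a half turn about z gives the same grasp; the last joint's range is limited). The gripper opens to 92 mm and grips with 3 to 60 N. Pads are 19 mm wide; open, the fingers measure 130 mm over their backs; the gripper's body (75 mm by 190 mm) begins 47 mm behind the grasp point.
Start: joints at [1.028, 0.434, 0.025, 1.573, -0.012, 1.134, -0.075], TCP at [0.266, -0.566, 0.292] pointing down, gripper open.
Joint ranges: [-2.62, 2.62], [-0.44, 2.09], [-1.27, 1.32], [0.08, 2.57], [-1.32, 4.46], [0.12, 2], [-2.74, 2.74]. Speed limits (rad/s): [2.22, 2.22, 3.01, 3.01, 3.14, 3.14, 3.14].

### API

Orientations are given as a unit quaternion [w, x, y, z].
In Python, from rig import bot gives the robot as it stands. The module is installed in compiled form; this text tells all that it offers.
- The arm moves only by the tool carry_out, never from a script. Its arguments are lists of equal length, an entry for each row: "rotation": the turn, a rotation vector about the tool's x, y, z in degrees, a list of three; "travel": the shift along the tool's x, y, z in units of 25 mm (1.0 is 25 mm), a list of three; "fingers": the finger opening in mm, from 0 to 91.8. In form: {"rotation": [[wx, wy, wz], ...], "travel": [[x, y, z], ...], "fingers": [fingers, ...]}. A call has 1 to 8 rows; each row shifts and turns the commanded pose from where the row before left it, along the tool's axes as they then stand; what a row does not reach is not made up. A row lasts 1/12 s, in which the tool goes at most 41.7 mm and 7.16 degrees, less where a joint would pass 70% of its speed; a pose out of reach is approached as far as the arm can. A call is refused whole if a number of a shift passes 1 or a number of a turn 7.16, either way. A call with a gripper value outside its range is refused whole. The fingers move at their own pace and stop on an object; the grip force is fixed at half the most. Time passes only in rows, so rows that do not move let the fingers close. It gives the time, the measured TCP pose, the force, the opening and the grip force at its end, in the units of the state.
- bot.state(): the state, without advancing time (a new reading comes with each control period).
- bot.capture(name): name is "side" or "top" or "wrist"; returns a dict with "image" (480x640x3 uint8, blue, green, red), "K" (3x3 intrinsics, pixels), "rvec" (rotation vector, rad) and "tvec" (3), from world to camera coordinates, as OpenCV has them. Camera axes: x right, y down, z forward; pixel columns grow to the right and rows downward; lengths in m; the calibration is good to about 2 mm. The wrist camera is an equidistant fisheye: a pixel r from the principal point sees the ray r / f radians off the axis. A picture is of the moment at which its call begins. There is no depth.
- bot.close_job(): hands the job in; it is judged then, once.
Trained networks look in a picture, given as the dict that the camera call returned (one of the last four; its "shot" number tells which), for a name from the list of things; names that differ only in an ending like _2 or _b are one class to them, and where a whole thing is asked for, a point or a joint stands for the part that bears it (a point fixed in the world has none). Each returns a list of dicts, best first, with "score" (0 to 1); they miss things now and then, are a little off and sometimes report something else, mostly with a low value. They report only what shows in the picture. A call takes as long as a camera call. They do not tell look-alikes from the thing itself.
- bot.find_in(query, picture): "at" ([x, y, z] in m, in world coordinates, good to about 4 mm: the middle of the surface that is visible of it).
- bot.landmark_of(query, picture): "at" ([x, y, z] in m, in world coordinates, good to about 4 mm: a listed point, or the origin of a listed thing).
The state is a dict: "time_s": time; "joint_pos": joint angles; "joint_velocities": joint speeds; "tau": joint torques, N m; "position": TCP position; "tool_rot": TCP orientation; "contact_force": force on the tool from outside, world axes, zero at the start; "wrist_torque": the same for the moment, N m; "finger_gap": opening from 0.0 (shut) to 1.0 (fully open); "gripper_force": force on a finger pad.
Only numpy, scipy, OpenCV 4.12 (cv2) and the standard library are available. Lean on these libraries where they do the work, as an engineer would, in place of code of your own. Each camera call takes 0.05 s, during which the arm holds its last target. There are 200 camera calls.

## Working session

There is one attempt and no reset: what is moved stays moved. The work goes in short steps, Python scripts to look and compute and a tool call to move; the robot and the scene stay as the last step left them, time stands still between calls to the robot, and variables do not carry over. Pictures are saved under pics/ and viewed, at most 10 in all, crops included, and the job is handed in when it is done.

Besides the shell and the picture viewer there is one more tool, called after "Call:" in YAML: its name, and indented under it one key for each argument. carry_out: Moves the arm, as the interface text tells. Its arguments: {"type":"object","properties":{"rotation":{"type":"array","items":{"type":"array","items":{"type":"number"}}},"travel":{"type":"array","items":{"type":"array","items":{"type":"number"}}},"fingers":{"type":"array","items":{"type":"number"}}},"required":["rotation","travel","fingers"]}

```bash
mkdir -p pics; python3 - <<'E'
from rig import bot
import cv2
print(bot.tips_ahead, bot.state())
for n in ["top","side"]:
    p=bot.capture(n); cv2.imwrite(f"pics/{n}0.png",p["image"])
    print(n,p["K"],p["rvec"],p["tvec"])
    for q in ["tank","guard","lane_start","opening","home","tray","stick","stick_grip","stick_tip","mat","tub_a","tip_box"]:
        print(q,[( [round(float(v),3) for v in d["at"]],round(d["score"],2)) for d in bot.landmark_of(q,p)])
E
```

```text
0.0655 {'time_s': 0.0, 'joint_pos': array([ 1.02836656,  0.43524198,  0.02494418,  1.5740833 , -0.01163818,
        1.13396958, -0.07511508]), 'joint_velocities': array([-0.00092128, -0.00026628,  0.0007851 ,  0.00011748, -0.00051992,
       -0.00045233, -0.00043688]), 'tau': array([-5.81720287e-04, -6.67851663e+01,  9.84916762e-01, -3.14461219e+01,
       -6.05734158e-02,  4.28639946e-02,  1.54954964e-04]), 'position': array([ 0.26592896, -0.56516565,  0.29143806]), 'tool_rot': array([-7.48130276e-04,  9.75923883e-01,  2.18109989e-01, -2.16194200e-04]), 'contact_force': array([-0.01789729,  0.40053143,  0.20386078]), 'wrist_torque': array([-0.034942  , -0.04303283, -0.0186564 ]), 'gripper_force': 0.0, 'finger_gap': 1.0002373509445248}
top [[607.03894804   0.         324.89964998]
 [  0.         607.03894804 227.961829  ]
 [  0.           0.           1.        ]] [ 2.18973399 -2.16899068  0.08545092] [0.04736972 0.49967465 1.28928649]
tank [([0.608, -0.131, 0.002], 0.73)]
guard [([0.605, -0.136, -0.001], 0.77)]
lane_start [([0.599, 0.001, 0.005], 0.64)]
opening [([0.608, -0.135, 0.0
[... 761 characters left out ...]
7595 1.07414007]
tank [([0.607, -0.128, 0.002], 0.96)]
guard [([0.603, -0.132, 0.0], 0.74)]
lane_start [([0.6, -0.001, 0.004], 0.78)]
opening [([0.604, -0.133, 0.008], 0.84)]
home []
tray [([0.308, 0.145, 0.003], 0.86), ([0.456, 0.013, 0.0], 0.72)]
stick [([0.442, 0.32, 0.005], 0.77), ([0.227, 0.371, -0.001], 0.74)]
stick_grip [([0.446, 0.374, 0.073], 0.65), ([0.272, 0.403, 0.069], 0.61)]
stick_tip [([0.442, 0.216, 0.012], 0.93), ([0.141, 0.313, 0.009], 0.56)]
mat [([0.439, 0.303, -0.003], 0.7)]
tub_a [([0.778, 0.084, 0.001], 0.86), ([0.381, -0.278, -0.0], 0.61), ([0.6, -0.134, 0.007], 0.38), ([0.444, 0.375, 0.077], 0.25)]
tip_box [([0.664, 0.403, 0.002], 0.8), ([0.455, 0.019, 0.002], 0.45)]
```

View pics/top0.png

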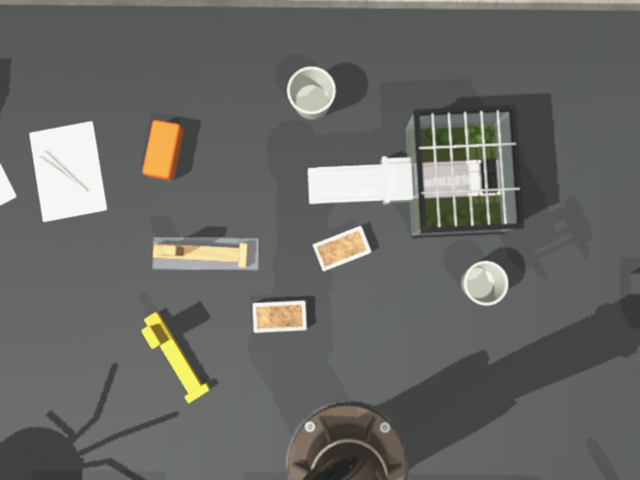

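View pics/side0.png

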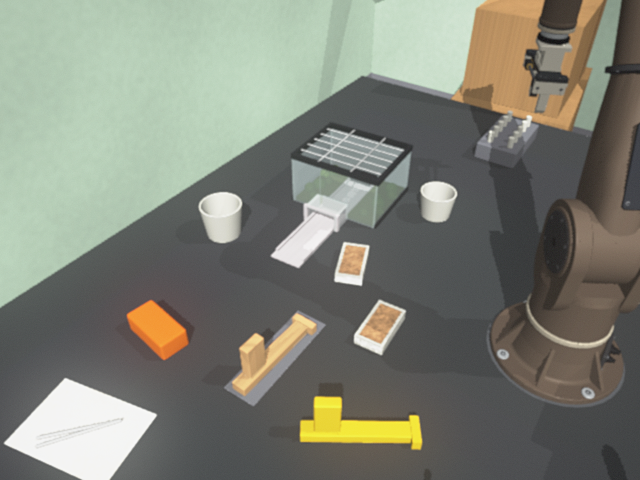

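The top view shows two trays, at (342,248) and (279,316). The upper-right one at (0.458, 0.014) is farther to the robot's right, so it is the target. The wooden stick is on its mat at (205,252), with the tip towards the tank, and a yellow look-alike is at (175,358). The lane runs from (308,185) into the tank. Next I'll measure yaws and heights.

```bash
cat > h.py <<'E'
import numpy as np, cv2
from rig import bot
from scipy.spatial.transform import Rotation as Ro
def cam(p): 
    R=Ro.from_rotvec(np.ravel(p["rvec"])).as_matrix(); t=np.ravel(p["tvec"]); return R,t,-R.T@t
def rays(p,px):
    px=np.atleast_2d(px).astype(float); K=p["K"]; R,t,c=cam(p)
    d=np.c_[(px-[K[0,2],K[1,2]])/[K[0,0],K[1,1]],np.ones(len(px))]@R
    return c,d
def onplane(p,px,z):
    c,d=rays(p,px); return c+d*((z-c[2])/d[:,2])[:,None]
def proj(p,X):
    return cv2.projectPoints(np.atleast_2d(X).astype(float),np.ravel(p["rvec"]),np.ravel(p["tvec"]),p["K"],None)[0][:,0]
def tri(p1,x1,p2,x2):
    c1,d1=rays(p1,x1);c2,d2=rays(p2,x2);out=[]
    for a,b in zip(d1,d2):
        s=np.linalg.lstsq(np.c_[a,-b],c2-c1,rcond=None)[0]; out.append((c1+a*s[0]+c2+b*s[1])/2)
    return np.array(out)
def quad(p,xy,r=70,sel="tray"):
    """min-area rect corners (px) of the blob at px xy"""
    hsv=cv2.cvtColor(p["image"],cv2.COLOR_BGR2HSV)
    if sel=="tray": m=(hsv[...,2]>130)
    elif sel=="wood": m=(hsv[...,2]>120)&(hsv[...,1]>70)
    m=cv2.morphologyEx(m.astype(np.uint8),cv2.MORPH_CLOSE,np.ones((3,3)))
    n,l,s,c=cv2.connectedComponentsWithStats(m)
    k=l[int(xy[1]),int(xy[0])]; print("blob",k,s[k])
    cn=max(cv2.findContours((l==k).astype(np.uint8),0,2)[0],key=cv2.contourArea)
    return cn
def yaw(d): return np.degrees(np.arctan2(d[1],d[0]))
def show(a): print(np.round(np.array(a),4).tolist())
E
python3 - <<'E'
from h import *
T=bot.capture("top"); S=bot.capture("side")
cn=quad(T,(342,248)); b=cv2.boxPoints(cv2.minAreaRect(cn)); W=onplane(T,b,.024); print("tray top");show(W); print(W.mean(0)); 
for i in (0,1): d=W[i+1]-W[i]; print(np.linalg.norm(d[:2]),yaw(d))
# height: centroid of pad (brown) in both views
def pad(p,xy):
    hsv=cv2.cvtColor(p["image"],cv2.COLOR_BGR2HSV); m=((hsv[...,1]>60)&(hsv[...,2]>90)).astype(np.uint8)
    m=cv2.morphologyEx(m,cv2.MORPH_CLOSE,np.ones((3,3))); n,l,s,c=cv2.connectedComponentsWithStats(m); k=l[xy[1],xy[0]]; print(s[k]); return c[k]
show(tri(T,[pad(T,(342,248))],S,[pad(S,(353,262))]))
hs=cv2.resize(T["image"][140:280,140:530],None,fx=2,fy=2,interpolation=cv2.INTER_CUBIC)
cv2.imwrite("pics/t1.png",hs)
cn=quad(T,(230,253),sel="wood"); b=cv2.boxPoints(cv2.minAreaRect(cn)); W=onplane(T,b,.023); print("stick");show(W)
for i in (0,1): d=W[i+1]-W[i]; print(np.linalg.norm(d[:2]),yaw(d))
# stick: triangulate the grip and tip landmarks with fits for both cams: projections
for q in ["stick_grip","stick_tip","lane_start","opening"]:
    for p in (T,S): print(q,[np.round(d["at"],3).tolist() for d in bot.landmark_of(q,p) if d["score"]>.5])
# lane outer corners: left-end edge in top
cn=quad(T,(340,185)); pts=cn[:,0]; sel=pts[(pts[:,0]<375)]; W=onplane(T,sel,.004)
up=sel[:,1]<185; mid=(sel[:,0]>315)
for u in (up&mid,~up&mid):
    vx,vy,x0,y0=cv2.fitLine(W[u][:,:2].astype(np.float32),2,0,.01,.01).ravel(); print("lane edge",u.sum(),np.degrees(np.arctan2(vy,vx)),x0-vx/vy*(y0-0))
print("end", onplane(T,[[pts[:,0].min(),185]],.004))
E
```

```text
blob 15 [ 312  226   60   46 1610]
tray top
[[0.4649, 0.0814, 0.024], [0.5075, -0.025, 0.024], [0.4467, -0.049, 0.024], [0.4043, 0.0572, 0.024]]
[0.4558524 0.0161586 0.024    ]
0.11469101386854957 -68.1693416859612
0.06536611261241518 -158.51215403859132
[318 231  48  35 937]
[339 245  27  30 572]
[[0.4556, 0.0165, 0.0221]]
blob 6 [ 152  243   96   24 1321]
stick
[[0.463, 0.4234, 0.023], [0.465, 0.2192, 0.023], [0.4157, 0.2182, 0.023], [0.4137, 0.4218, 0.023]]
0.20420549809351002 -89.45612253160677
0.049329645393303055 -178.86010040316788
stick_grip [[0.442, 0.375, 0.07], [0.271, 0.403, 0.069]]
stick_grip [[0.444, 0.374, 0.072], [0.269, 0.401, 0.074]]
stick_tip [[0.44, 0.223, 0.014]]
stick_tip [[0.441, 0.216, 0.013], [0.135, 0.313, 0.008]]
lane_start [[0.599, 0.001, 0.003]]
lane_start [[0.598, -0.0, 0.006]]
opening [[0.606, -0.131, 0.004]]
opening [[0.601, -0.131, 0.006], [0.607, -0.134, -0.003]]
blob 13 [ 307  155  112   50 4340]
lane edge 6 -87.01857 0.63945293
lane edge 6 -86.86878 0.5591839
end [[0.59479252 0.09238265 0.004     ]]
```

View pics/t1.png

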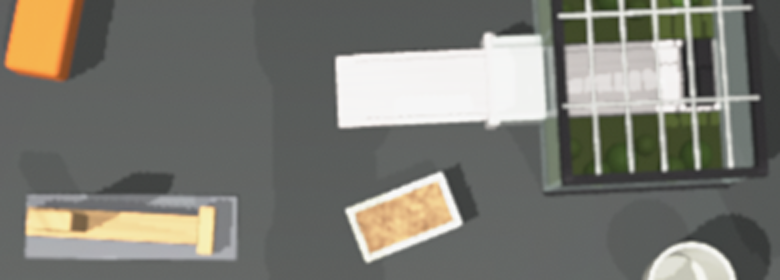

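Call:
carry_out:
  rotation:
    - [0, 0, -7.16]
    - [0, 0, -7.16]
    - [0, 0, -7.16]
    - [0, 0, -7.16]
    - [0, 0, -7.16]
    - [0, 0, -7.16]
    - [0, 0, -7.16]
    - [0, 0, -7.16]
  travel:
    - [1, 0, 0]
    - [1, 0, 0]
    - [1, 0, 0]
    - [1, 0, 0]
    - [1, 0, 0]
    - [1, 0, 0]
    - [1, 0, 0]
    - [1, 0, 0]
  fingers: [91.8, 91.8, 91.8, 91.8, 91.8, 91.8, 91.8, 91.8]

```text
time_s: 2.47
position: [0.3898, -0.4169, 0.2922]
tool_rot: [0.0, 0.75, 0.662, 0.0]
contact_force: [0.0, -0.3, 0.1]
finger_gap: 0.999
gripper_force: 0.0
```

Call:
carry_out:
  rotation:
    - [0, 0, -7.16]
    - [0, 0, -7.16]
    - [0, 0, -7.16]
    - [0, 0, -7.16]
    - [0, 0, 0]
    - [0, 0, 0]
    - [0, 0, 0]
    - [0, 0, 0]
  travel:
    - [1, 0.5, 0]
    - [1, 0.5, 0]
    - [1, 0.5, 0]
    - [1, 0.5, 0]
    - [1, 0.5, 0]
    - [1, 0.5, 0]
    - [1, 0.5, 0]
    - [1, 0.5, 0]
  fingers: [91.8, 91.8, 91.8, 91.8, 91.8, 91.8, 91.8, 91.8]

```text
time_s: 3.13
position: [0.4432, -0.2038, 0.2923]
tool_rot: [0.0, 0.566, 0.825, -0.0]
contact_force: [-0.1, -0.0, -0.0]
finger_gap: 1.0
gripper_force: 0.0
```

```bash
cat >> h.py <<'E'
def to(target,psi=None):
    """tool-frame travel (units of 25 mm) and z-turn to bring TCP to target with tool x at yaw psi deg"""
    s=bot.state(); R=Ro.from_quat(np.roll(s["tool_rot"],-1)).as_matrix()
    print("t",round(s["time_s"],2),"pos",np.round(s["position"],4),"psi",round(yaw(R[:,0]),2),"tilt",np.round(R[:2,2],4),"F",np.round(s["contact_force"],1),"gap",round(s["finger_gap"]*91.8,1),"gf",round(s["gripper_force"],1))
    if psi is not None: print("turn z",round(-(psi-yaw(R[:,0])),2))
    if target is not None: print("units",np.round(R.T@(np.array(target)-s["position"])/.025,3))
E
python3 -c "
from h import *
to([.4555,.0162,.18],111.7)"
```

```text
t 3.13 pos [ 0.4432 -0.2038  0.2923] psi 111.1 tilt [ 0.0002 -0.0003] F [-0.1 -0.  -0. ] gap 91.8 gf 0.0
turn z -0.6
units [8.036 3.626 4.492]
```

Call:
carry_out:
  rotation:
    - [0, 0, -0.6]
    - [0, 0, 0]
    - [0, 0, 0]
    - [0, 0, 0]
    - [0, 0, 0]
    - [0, 0, 0]
    - [0, 0, 0]
    - [0, 0, 0]
  travel:
    - [1, 0.45, 0.55]
    - [1, 0.45, 0.55]
    - [1, 0.45, 0.55]
    - [1, 0.45, 0.55]
    - [1, 0.45, 0.55]
    - [1, 0.45, 0.55]
    - [1, 0.45, 0.55]
    - [1, 0.45, 0.55]
  fingers: [91.8, 91.8, 91.8, 91.8, 91.8, 91.8, 91.8, 91.8]

```text
time_s: 3.8
position: [0.4532, 0.0152, 0.1818]
tool_rot: [0.0, 0.561, 0.828, 0.0]
contact_force: [0.1, 0.1, 0.3]
finger_gap: 1.001
gripper_force: 0.0
```

```bash
python3 - <<'E'
from h import *
to([.4555,.0162,.0745],111.7)
p=bot.capture("wrist"); cv2.imwrite("pics/w1.png",p["image"]); print(p["K"])
print([(np.round(d["at"],4).tolist(),round(d["score"],2)) for d in bot.landmark_of("tray",p)])
for q in ["lane_start","opening"]: print([(np.round(d["at"],4).tolist(),round(d["score"],2)) for d in bot.landmark_of(q,p)])
E
```

```text
t 3.8 pos [0.4532 0.0152 0.1818] psi 111.69 tilt [ 0.0007 -0.0001] F [0.1 0.1 0.3] gap 91.9 gf 0.0
turn z -0.01
units [0.005 0.097 4.293]
[[371.64829954   0.         322.8091048 ]
 [  0.         371.64829954 234.00461336]
 [  0.           0.           1.        ]]
[([0.4537, 0.0154, -0.0021], 0.91), ([0.3059, 0.1489, 0.0014], 0.88)]
[([0.4547, 0.017, 0.0018], 0.31)]
[]
```

View pics/w1.png

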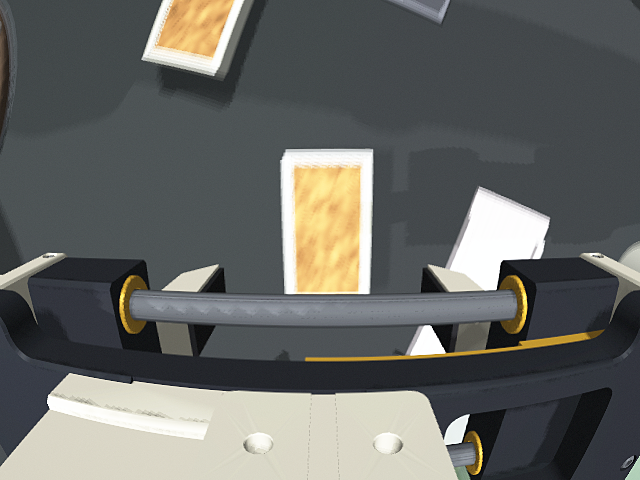

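The wrist view shows the tray at (328,225), aligned and centred between the fingers, with the lane end at (500,235). Next: descend and grip.

Call:
carry_out:
  rotation:
    - [0, 0, 0]
    - [0, 0, 0]
    - [0, 0, 0]
    - [0, 0, 0]
    - [0, 0, 0]
    - [0, 0, 0]
    - [0, 0, 0]
    - [0, 0, 0]
  travel:
    - [0, 0.05, 0.7]
    - [0, 0, 0.7]
    - [0, 0, 0.7]
    - [0, 0, 0.7]
    - [0, 0, 0.7]
    - [0, 0, 0.5]
    - [0, 0, 0.25]
    - [0, 0, 0]
  fingers: [91.8, 91.8, 91.8, 91.8, 91.8, 91.8, 91.8, 91.8]

```text
time_s: 4.67
position: [0.4541, 0.0132, 0.0753]
tool_rot: [-0.0, 0.562, 0.827, -0.001]
contact_force: [-0.5, -0.3, 1.0]
finger_gap: 1.0
gripper_force: 0.0
```

Call:
carry_out:
  rotation:
    - [0, 0, 0]
    - [0, 0, 0]
    - [0, 0, 0]
    - [0, 0, 0]
    - [0, 0, 0]
    - [0, 0, 0]
    - [0, 0, 0]
    - [0, 0, 0]
  travel:
    - [0, 0, 0]
    - [0, 0, 0]
    - [0, 0, 0]
    - [0, 0, 0]
    - [0, 0, 0]
    - [0, 0, 0]
    - [0, 0, 0]
    - [0, 0, 0]
  fingers: [50, 50, 50, 50, 50, 50, 50, 50]

```text
time_s: 5.33
position: [0.4546, 0.0145, 0.0764]
tool_rot: [0.0, 0.561, 0.828, 0.0]
contact_force: [-2.1, -0.8, 7.2]
finger_gap: 0.648
gripper_force: 30.0
```

Call:
carry_out:
  rotation:
    - [0, 0, 0]
    - [0, 0, 0]
    - [0, 0, 0]
    - [0, 0, 0]
    - [0, 0, 0]
    - [0, 0, 0]
  travel:
    - [0, 0, -0.3]
    - [0, 0, -0.5]
    - [0, 0, -0.5]
    - [0, 0, -0.5]
    - [0, 0, -0.2]
    - [0, 0, 0]
  fingers: [50, 50, 50, 50, 50, 50]

```text
time_s: 5.83
position: [0.4548, 0.0145, 0.1271]
tool_rot: [0.001, 0.561, 0.828, 0.001]
contact_force: [-0.6, -0.4, -2.1]
finger_gap: 0.653
gripper_force: 30.0
```

Call:
carry_out:
  rotation:
    - [0, 0, 6]
    - [0, 0, 6]
    - [0, 0, 6.6]
    - [0, 0, 0]
  travel:
    - [0, 0, 0]
    - [0, 0, 0]
    - [0, 0, 0]
    - [0, 0, 0]
  fingers: [50, 50, 50, 50]

```text
time_s: 6.17
position: [0.454, 0.0145, 0.1255]
tool_rot: [-0.0, 0.69, 0.724, -0.0]
contact_force: [-0.6, 0.4, -1.4]
finger_gap: 0.649
gripper_force: 30.0
```

```bash
python3 - <<'E'
from h import *
to([.5986,.0138,.125],93.05)
E
```

```text
t 6.17 pos [0.454  0.0145 0.1255] psi 92.81 tilt [-0.0008 -0.0003] F [-0.6  0.4 -1.4] gap 59.6 gf 30.0
turn z -0.24
units [-0.31   5.776  0.014]
```

Call:
carry_out:
  rotation:
    - [0, 0, -0.2]
    - [0, 0, 0]
    - [0, 0, 0]
    - [0, 0, 0]
    - [0, 0, 0]
    - [0, 0, 0]
    - [0, 0, 0]
    - [0, 0, 0]
  travel:
    - [-0.05, 0.8, 0]
    - [-0.05, 0.9, 0]
    - [-0.05, 0.9, 0]
    - [-0.05, 0.9, 0]
    - [-0.05, 0.9, 0]
    - [-0.05, 0.9, 0]
    - [0, 0.48, 0]
    - [0, 0, 0]
  fingers: [50, 50, 50, 50, 50, 50, 50, 50]

```text
time_s: 6.83
position: [0.6013, 0.0153, 0.1252]
tool_rot: [0.0, 0.685, 0.728, 0.001]
contact_force: [0.7, 0.5, -1.4]
finger_gap: 0.647
gripper_force: 30.0
```

```bash
python3 - <<'E'
from h import *
to([.5986,.0138,.095],93.05)
p=bot.capture("wrist"); cv2.imwrite("pics/w2.png",p["image"]); T=bot.capture("top");S=bot.capture("side")
a=cv2.resize(T["image"][130:240,290:430],None,fx=2.85,fy=4,interpolation=cv2.INTER_CUBIC)[:400,:400]
b=cv2.resize(S["image"][180:290,250:360],(400,400),interpolation=cv2.INTER_CUBIC)
cv2.imwrite("pics/c2.png",np.hstack([a,b[:, :] if a.shape[0]==400 else b[:a.shape[0]]]))
for n,q in (("w",p),("t",T),("s",S)): print(n,[(np.round(d["at"],4).tolist(),round(d["score"],2)) for d in bot.landmark_of("tray",q)])
E
```

```text
t 6.83 pos [0.6013 0.0153 0.1252] psi 93.49 tilt [0.0012 0.0004] F [ 0.7  0.5 -1.4] gap 59.4 gf 30.0
turn z 0.44
units [-0.055 -0.113  1.209]
w [([0.6007, 0.0169, 0.0498], 0.93)]
t [([0.3079, 0.1466, 0.0017], 0.56)]
s [([0.3073, 0.1471, 0.0037], 0.94), ([0.5968, 0.0165, 0.0489], 0.6), ([0.6086, -0.1311, 0.0031], 0.57), ([0.4434, 0.3058, -0.001], 0.57)]
```

View pics/w2.png

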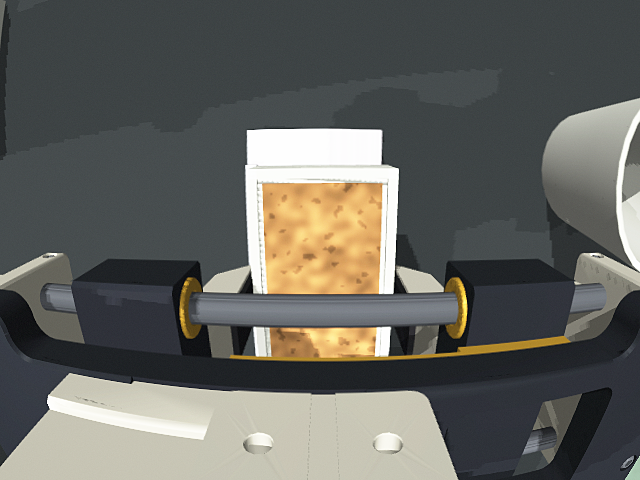

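```bash
cat >> h.py <<'E'
def fray(p,px):
    px=np.atleast_2d(px).astype(float); K=p["K"]; R,t,c=cam(p)
    v=(px-[K[0,2],K[1,2]])/K[0,0]; th=np.linalg.norm(v,axis=1,keepdims=True)
    d=np.c_[v/th*np.sin(th),np.cos(th)]@R; return c,d
def fplane(p,px,z):
    c,d=fray(p,px); return c+d*((z-c[2])/d[:,2])[:,None]
O=np.array([.6062,-.131]); ang=np.radians(-86.95)
def tank(X):
    X=np.atleast_2d(X)[:,:2]-O; return X@np.array([[np.cos(ang),-np.sin(ang)],[np.sin(ang),np.cos(ang)]])
E
python3 - <<'E'
from h import *
p=bot.capture("wrist"); g=p["image"].max(2).astype(float)
def edges(row):
    r=g[row]; on=np.where(r[200:440]>150)[0]+200; a,b=on[0],on[-1]
    f=lambda i,j:i+(150-r[i])/(r[j]-r[i])*(j-i)
    return f(a-1,a),f(b+1,b)
for rows,z in ((range(136,160,4),.004),(range(172,245,8),.0728)):
    L=[];Rr=[]
    for y in rows:
        l,r=edges(y);L.append((l,y));Rr.append((r,y))
    A=fplane(p,L,z);B=fplane(p,Rr,z)
    print(z,"width",np.round(np.linalg.norm(A-B,axis=1)*1e3,1)); print(np.round(L,1)[:,0],np.round(Rr,1)[:,0])
    print("L",np.round(tank(A)*1e3,1).tolist());print("R",np.round(tank(B)*1e3,1).tolist())
    for X in (A,B):
        k=np.polyfit(X[:,1],X[:,0],1); print("yaw",-90-np.degrees(np.arctan(-k[0]))*-1 if 0 else yaw([-k[0],-1]))
# end edges
col=320; 
ys=np.where(g[:300,col]>150)[0]; print("first lit row",ys[0],"lane end tank x",tank(fplane(p,[[col,ys[0]]],.004))*1e3, "tray end", tank(fplane(p,[[col,167]],.0728))*1e3)
to(None)
E
```

```text
0.004 width [76.7 76.6 76.9 77.  77.  76.8]
[253.5 253.5 253.5 253.6 253.5 253.7] [387.6 387.4 387.8 387.9 387.6 387.5]
L [[-215.3, -40.7], [-213.0, -40.7], [-210.7, -40.8], [-208.4, -40.7], [-206.1, -40.8], [-203.8, -40.7]]
R [[-215.6, 36.0], [-213.3, 35.9], [-211.0, 36.1], [-208.7, 36.2], [-206.3, 36.1], [-204.0, 36.1]]
yaw -87.06552034615169
yaw -85.81405405565282
0.0728 width [59.9 60.  59.9 59.9 60.  59.8 59.8 59.9 59.8 59.8]
[245.5 245.6 245.9 246.2 246.5 247.  247.3 247.6 248.1 248.5] [398.5 398.3 397.7 397.5 397.4 396.8 396.6 396.4 395.7 395.4]
L [[-200.0, -31.2], [-196.8, -31.3], [-193.7, -31.2], [-190.5, -31.2], [-187.2, -31.2], [-184.0, -31.1], [-180.7, -31.1], [-177.4, -31.1], [-174.1, -31.1], [-170.7, -31.1]]
R [[-200.3, 28.7], [-197.1, 28.7], [-193.9, 28.6], [-190.7, 28.7], [-187.5, 28.8], [-184.3, 28.7], [-181.0, 28.7], [-177.7, 28.8], [-174.4, 28.7], [-171.0, 28.8]]
yaw -86.58986311317956
yaw -86.84708533905905
first lit row 129 lane end tank x [[-218.8556291   -2.657012 ]] tray end [[-201.73505962   -2.01034594]]
t 7.18 pos [0.5982 0.0152 0.1259] psi 93.36 tilt [-0.0007 -0.0003] F [ 0.1 -0.2 -0.8] gap 59.6 gf 30.0
```

The wrist view shows the tray over the lane, tray edges at columns 246 and 398 and lane end edges at 247 and 382. The tray sits about 1 mm off centre and the yaw matches. I'll lower it close to the rails and measure again.

Call:
carry_out:
  rotation:
    - [0, 0, 0]
    - [0, 0, 0]
    - [0, 0, 0]
    - [0, 0, 0]
    - [0, 0, 0]
    - [0, 0, 0]
    - [0, 0, 0]
    - [0, 0, 0]
  travel:
    - [0, -0.04, 0.3]
    - [0, 0, 0.4]
    - [0, 0, 0.4]
    - [0, 0, 0.3]
    - [0, 0, 0]
    - [0, 0, 0]
    - [0, 0, 0]
    - [0, 0, 0]
  fingers: [50, 50, 50, 50, 50, 50, 50, 50]

```text
time_s: 7.85
position: [0.5984, 0.0153, 0.0913]
tool_rot: [0.0, 0.686, 0.727, 0.0]
contact_force: [-0.5, 0.7, -1.2]
finger_gap: 0.648
gripper_force: 30.0
```

```bash
cat >> h.py <<'E'
def lanefit(name=None):
    to(None); z=bot.state()["position"][2]-.0764+.024
    p=bot.capture("wrist"); g=p["image"].max(2).astype(float)
    if name: cv2.imwrite(name,p["image"])
    def edges(row):
        r=g[row]; on=np.where(r[200:440]>150)[0]+200; a,b=on[0],on[-1]
        f=lambda i,j:i+(150-r[i])/(r[j]-r[i])*(j-i)
        return f(a-1,a),f(b+1,b)
    for y in range(90,260,6):
        l,r=edges(y); 
        for zz in (.004,.010,z):
            A=tank(fplane(p,[[l,y]],zz))*1e3;B=tank(fplane(p,[[r,y]],zz))*1e3
            print(y,round(l,1),round(r,1),"|z",round(zz,3),"x %.1f L %.1f R %.1f w %.1f c %.2f"%(A[0,0],A[0,1],B[0,1],B[0,1]-A[0,1],(A+B)[0,1]/2)) if abs(zz-z)<1e-6 or zz==.004 else None
E
python3 - <<'E'
from h import *
lanefit("pics/w3.png")
E
```

```text
t 7.85 pos [0.5984 0.0153 0.0913] psi 93.31 tilt [0.0007 0.0001] F [-0.5  0.7 -1.2] gap 59.5 gf 30.0Traceback (most recent call last):
  File "<stdin>", line 2, in <module>
  File "h.py", line 55, in lanefit
    l,r=edges(y);
        ~~~~~^^^
  File "h.py", line 51, in edges
    r=g[row]; on=np.where(r[200:440]>150)[0]+200; a,b=on[0],on[-1]
                                                      ~~^^^
IndexError: index 0 is out of bounds for axis 0 with size 0
```

View pics/w3.png

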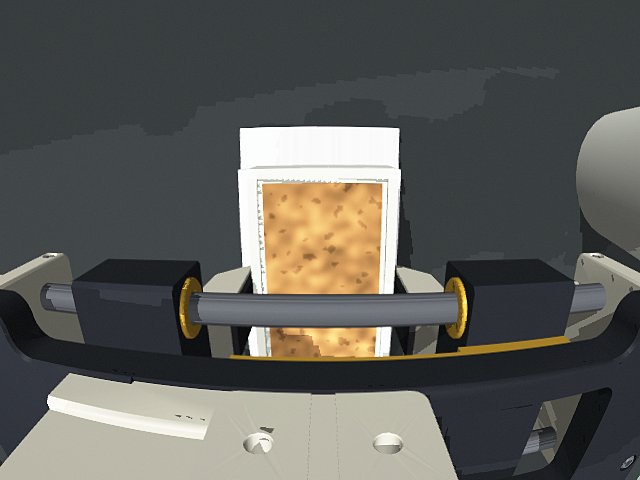

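```bash
sed -i 's/range(90,260,6)/(134,140,146,152,158,176,190)/' h.py; python3 - <<'E'
from h import *
lanefit()
p=bot.capture("wrist"); z=bot.state()["position"][2]-.0764+.024
for a,b,y in ((245.5,398.5,172),(247.6,396.4,228)):
    print(np.round(tank(fplane(p,[[a,y],[b,y],[(a+b)/2,y]],z))*1e3,2).tolist())
E
```

```text
t 7.9 pos [0.5984 0.0153 0.0914] psi 93.31 tilt [0.0008 0.0001] F [ 0.1  0.2 -0.6] gap 59.9 gf 30.0
134 239.3 398.7 |z 0.004 x -216.1 L -40.6 R 36.1 w 76.7 c -2.29
134 239.3 398.7 |z 0.039 x -215.2 L -32.8 R 28.9 w 61.7 c -1.95
140 239.4 398.5 |z 0.004 x -213.1 L -40.7 R 36.0 w 76.7 c -2.33
140 239.4 398.5 |z 0.039 x -212.8 L -32.8 R 28.8 w 61.6 c -1.98
146 239.5 398.4 |z 0.004 x -210.2 L -40.6 R 36.0 w 76.6 c -2.30
146 239.5 398.4 |z 0.039 x -210.5 L -32.8 R 28.8 w 61.6 c -1.96
152 239.7 398.2 |z 0.004 x -207.3 L -40.6 R 36.0 w 76.5 c -2.31
152 239.7 398.2 |z 0.039 x -208.1 L -32.7 R 28.8 w 61.5 c -1.96
158 240.1 398.1 |z 0.004 x -204.3 L -40.4 R 36.0 w 76.4 c -2.22
158 240.1 398.1 |z 0.039 x -205.8 L -32.6 R 28.8 w 61.4 c -1.89
176 237.5 400.4 |z 0.004 x -195.6 L -42.0 R 37.4 w 79.4 c -2.28
176 237.5 400.4 |z 0.039 x -198.7 L -33.8 R 30.0 w 63.8 c -1.94
190 238.2 399.3 |z 0.004 x -188.6 L -41.8 R 37.1 w 78.9 c -2.36
190 238.2 399.3 |z 0.039 x -193.1 L -33.7 R 29.7 w 63.4 c -2.01
[[-200.17, -30.6], [-200.35, 29.11], [-199.92, -0.74]]
[[-177.7, -30.54], [-177.88, 29.17], [-177.76, -0.67]]
```

Call:
carry_out:
  rotation:
    - [0, 0, 0]
    - [0, 0, 0]
    - [0, 0, 0]
    - [0, 0, 0]
    - [0, 0, 0]
  travel:
    - [0, -0.07, 0]
    - [0, 0, 0]
    - [0, 0, 0]
    - [0, 0, 0]
    - [0, 0, 0]
  fingers: [50, 50, 50, 50, 50]

```text
time_s: 8.42
position: [0.5963, 0.0151, 0.091]
tool_rot: [0.0, 0.686, 0.727, 0.0]
contact_force: [-0.6, -0.1, -1.9]
finger_gap: 0.648
gripper_force: 30.0
```

```bash
python3 - <<'E'
from h import *
lanefit()
p=bot.capture("wrist"); z=bot.state()["position"][2]-.0764+.024
for a,b,y in ((245.5,398.5,172),(247.6,396.4,228)):
    print(np.round(tank(fplane(p,[[a,y],[b,y],[(a+b)/2,y]],z))*1e3,2).tolist())
E
```

```text
t 8.42 pos [0.5963 0.0151 0.091 ] psi 93.31 tilt [ 0.0001 -0.    ] F [-0.6 -0.1 -1.9] gap 59.5 gf 30.0
134 243.6 403.3 |z 0.004 x -215.9 L -40.6 R 36.1 w 76.7 c -2.23
134 243.6 403.3 |z 0.039 x -215.0 L -33.2 R 28.6 w 61.8 c -2.29
140 243.6 402.6 |z 0.004 x -213.0 L -40.6 R 35.8 w 76.4 c -2.40
140 243.6 402.6 |z 0.039 x -212.7 L -33.2 R 28.3 w 61.6 c -2.43
146 243.5 402.8 |z 0.004 x -210.1 L -40.7 R 35.9 w 76.6 c -2.37
146 243.5 402.8 |z 0.039 x -210.3 L -33.3 R 28.5 w 61.7 c -2.40
152 243.6 403.0 |z 0.004 x -207.1 L -40.7 R 36.1 w 76.8 c -2.30
152 243.6 403.0 |z 0.039 x -208.0 L -33.3 R 28.6 w 61.9 c -2.35
158 243.7 402.7 |z 0.004 x -204.2 L -40.7 R 36.0 w 76.7 c -2.33
158 243.7 402.7 |z 0.039 x -205.6 L -33.3 R 28.5 w 61.8 c -2.37
176 241.6 404.6 |z 0.004 x -195.5 L -42.0 R 37.3 w 79.3 c -2.34
176 241.6 404.6 |z 0.039 x -198.6 L -34.3 R 29.5 w 63.8 c -2.38
190 242.2 404.3 |z 0.004 x -188.6 L -41.8 R 37.4 w 79.2 c -2.22
190 242.2 404.3 |z 0.039 x -193.0 L -34.2 R 29.6 w 63.8 c -2.29
[[-200.12, -32.68], [-200.3, 27.03], [-199.86, -2.81]]
[[-177.64, -32.62], [-177.83, 27.1], [-177.7, -2.75]]
```

Call:
carry_out:
  rotation:
    - [0, 0, 0]
    - [0, 0, 0]
    - [0, 0, 0]
    - [0, 0, 0]
    - [0, 0, 0]
    - [0, 0, 0]
  travel:
    - [0, 0.02, 0.1]
    - [0, 0, 0.1]
    - [0, 0, 0.1]
    - [0, 0, 0.1]
    - [0, 0, 0.04]
    - [0, 0, 0]
  fingers: [50, 50, 50, 50, 50, 50]

```text
time_s: 9.02
position: [0.5967, 0.0152, 0.0804]
tool_rot: [0.0, 0.686, 0.727, -0.0]
contact_force: [-3.2, 0.2, 6.6]
finger_gap: 0.651
gripper_force: 30.0
```

```bash
python3 - <<'E'
from h import *
to(None); S=bot.capture("side"); cv2.imwrite("pics/s3.png",cv2.resize(S["image"][160:300,220:420],(800,560),interpolation=cv2.INTER_CUBIC))
E
```

```text
t 9.02 pos [0.5967 0.0152 0.0804] psi 93.32 tilt [-0.0002 -0.0004] F [-3.2  0.2  6.6] gap 59.8 gf 30.0
```

View pics/s3.png

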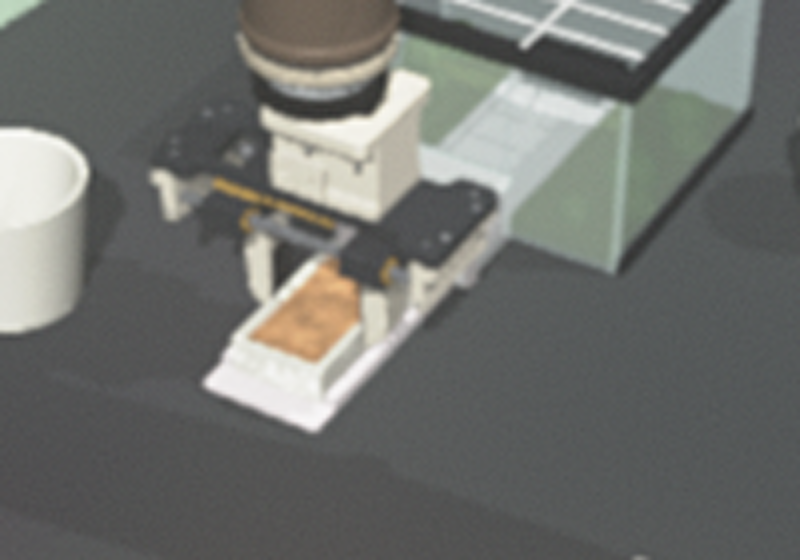

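The tray sits in the lane between the rails (crop around (300,330)), and the height and the upward force agree with the lane floor. I'll open and lift.

Call:
carry_out:
  rotation:
    - [0, 0, 0]
    - [0, 0, 0]
    - [0, 0, 0]
    - [0, 0, 0]
    - [0, 0, 0]
    - [0, 0, 0]
    - [0, 0, 0]
    - [0, 0, 0]
  travel:
    - [0, 0, 0]
    - [0, 0, 0]
    - [0, 0, 0]
    - [0, 0, 0]
    - [0, 0, -0.2]
    - [0, 0, -0.5]
    - [0, 0, -0.8]
    - [0, 0, -1]
  fingers: [80, 80, 80, 80, 80, 80, 80, 80]

```text
time_s: 9.73
position: [0.5961, 0.0151, 0.143]
tool_rot: [-0.001, 0.686, 0.727, -0.001]
contact_force: [0.6, 0.4, -0.6]
finger_gap: 0.872
gripper_force: 0.0
```

Call:
carry_out:
  rotation:
    - [0, 0, 0]
    - [0, 0, 0]
    - [0, 0, 0]
    - [0, 0, 0]
    - [0, 0, 0]
    - [0, 0, 0]
    - [0, 0, 0]
    - [0, 0, 0]
  travel:
    - [0, 0, -1]
    - [0, 0, -1]
    - [0, 0, -0.8]
    - [1, 0, 0]
    - [1, 0, 0]
    - [1, 0, 0]
    - [1, 0, 0]
    - [0, 0, 0]
  fingers: [91, 91, 91, 91, 91, 91, 91, 91]

```text
time_s: 10.4
position: [0.5901, 0.1218, 0.2143]
tool_rot: [-0.001, 0.684, 0.73, 0.002]
contact_force: [-0.3, -0.2, 0.7]
finger_gap: 0.993
gripper_force: 0.0
```

```bash
python3 - <<'E'
from h import *
to([.444,.375,.23],90)
p=bot.capture("wrist"); T=bot.capture("top"); S=bot.capture("side")
cv2.imwrite("pics/w4.png",np.hstack([cv2.resize(T["image"][140:240,290:430],(400,286),interpolation=cv2.INTER_CUBIC),cv2.resize(p["image"],(381,286))]))
for n,q in (("w",p),("t",T),("s",S)):
    for k in ("tray","lane_start","opening"): print(n,k,[(np.round(d["at"],4).tolist(),round(d["score"],2)) for d in bot.landmark_of(k,q)])
E
```

```text
t 10.4 pos [0.5901 0.1218 0.2143] psi 93.71 tilt [0.0014 0.0043] F [-0.3 -0.2  0.7] gap 91.1 gf 0.0
turn z 3.71
units [10.489 -5.174 -0.594]
w tray [([0.5947, 0.0134, 0.004], 0.8), ([0.3071, 0.1486, 0.0003], 0.71)]
w lane_start []
w opening [([0.4441, 0.3102, -0.0012], 0.62)]
t tray [([0.3105, 0.1448, 0.0025], 0.66), ([0.5976, 0.0126, 0.0039], 0.58)]
t lane_start []
t opening [([0.6074, -0.1299, 0.0034], 0.73)]
s tray [([0.5947, 0.0146, 0.0021], 0.78), ([0.7769, 0.0812, -0.0017], 0.7), ([0.3103, 0.1473, 0.0015], 0.62)]
s lane_start [([0.6004, 0.0006, 0.0034], 0.72)]
s opening [([0.6019, -0.1318, 0.0054], 0.9)]
```

View pics/w4.png

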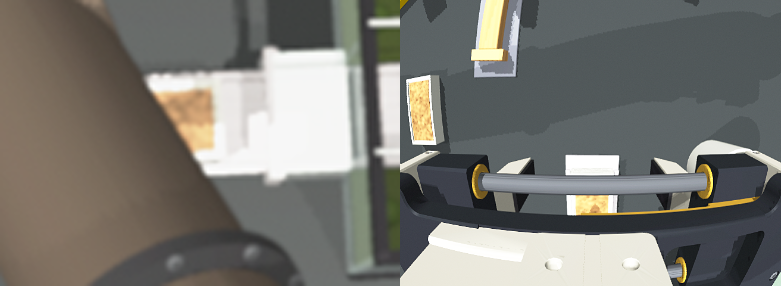

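The left crop shows the tray lying in the lane between the rails; the wrist view shows the stick and mat ahead at top, (495,35). Next I'll go over the grip block.

Call:
carry_out:
  rotation:
    - [0, 0, 3.2]
    - [0, 0, 0]
    - [0, 0, 0]
    - [0, 0, 0]
    - [0, 0, 0]
    - [0, 0, 0]
    - [0, 0, 0]
    - [0, 0, 0]
  travel:
    - [0.8, -0.6, 0]
    - [1, -0.65, 0]
    - [1, -0.65, 0]
    - [1, -0.65, 0]
    - [1, -0.65, 0]
    - [1, -0.65, 0]
    - [1, -0.65, 0]
    - [1, -0.65, 0]
  fingers: [91, 91, 91, 91, 91, 91, 91, 91]

```text
time_s: 11.67
position: [0.4599, 0.3099, 0.2126]
tool_rot: [0.0, 0.706, 0.708, 0.0]
contact_force: [-0.2, -0.5, -0.6]
finger_gap: 0.989
gripper_force: 0.0
```

Call:
carry_out:
  rotation:
    - [0, 0, 0]
    - [0, 0, 0]
    - [0, 0, 0]
    - [0, 0, 0]
    - [0, 0, 0]
  travel:
    - [0.9, 0, 0]
    - [0.9, 0, 0]
    - [0.5, 0, 0]
    - [0, 0, 0]
    - [0, 0, 0]
  fingers: [70, 70, 70, 70, 70]

```text
time_s: 12.08
position: [0.4607, 0.3662, 0.2122]
tool_rot: [0.0, 0.706, 0.708, -0.0]
contact_force: [0.2, -0.4, -0.1]
finger_gap: 0.765
gripper_force: 0.0
```

```bash
python3 - <<'E'
from h import *
to([.444,.375,.12],90.5)
p=bot.capture("wrist"); T=bot.capture("top"); S=bot.capture("side")
cv2.imwrite("pics/w5.png",p["image"])
for n,q in (("w",p),("t",T),("s",S)):
    for k in ("stick","stick_grip","stick_tip","mat"): print(n,k,[(np.round(d["at"],4).tolist(),round(d["score"],2)) for d in bot.landmark_of(k,q)])
E
```

```text
t 12.08 pos [0.4607 0.3662 0.2122] psi 90.15 tilt [-0.0003 -0.0006] F [ 0.2 -0.4 -0.1] gap 70.2 gf 0.0
turn z -0.35
units [ 0.355 -0.666  3.687]
w stick [([0.221, 0.365, 0.0021], 0.87), ([0.4426, 0.3193, 0.0018], 0.69)]
w stick_grip [([0.2692, 0.4012, 0.0725], 0.91), ([0.4479, 0.3739, 0.0754], 0.84)]
w stick_tip [([0.1348, 0.3104, 0.0113], 0.98)]
w mat []
t stick [([0.4431, 0.3161, 0.0065], 0.67), ([0.6657, 0.4023, 0.0011], 0.32)]
t stick_grip [([0.4415, 0.3756, 0.0684], 0.98)]
t stick_tip [([0.4381, 0.2197, 0.0119], 0.88), ([0.1367, 0.3155, 0.0104], 0.54)]
t mat [([0.4445, 0.3077, 0.0005], 0.82), ([0.5996, -0.001, 0.0051], 0.45)]
s stick [([0.4429, 0.3225, 0.0068], 0.6), ([0.2243, 0.3711, -0.0013], 0.58)]
s stick_grip [([0.4433, 0.3766, 0.0742], 0.89), ([0.2724, 0.4041, 0.0747], 0.71), ([0.596, 0.0131, 0.005], 0.35)]
s stick_tip [([0.4396, 0.2188, 0.0094], 0.88), ([0.139, 0.3087, 0.0064], 0.73)]
s mat [([0.4402, 0.3045, -0.0052], 0.73)]
```

View pics/w5.png

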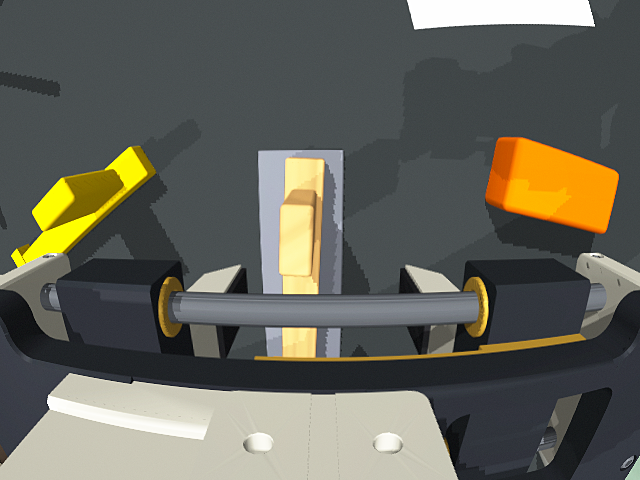

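The wrist view shows the grip block top, corners about (281,203), (321,192), (312,276), (279,274), on the stick standing on its mat. I'll get position and yaw from those corners.

```bash
python3 - <<'E'
from h import *
p=bot.capture("wrist")
# grip block top face, back edge ~ (285..318,192-203) ; front edge ~275
hsv=cv2.cvtColor(p["image"],cv2.COLOR_BGR2HSV)
m=(hsv[...,0]<25)&(hsv[...,1]>50)&(hsv[...,2]>150)
for y in (160,170,180,205,215,225,235,245,255,265,272,280,285,340,350):
    on=np.where(m[y,260:350])[0]+260
    A=fplane(p,[[on[0]-.5,y],[on[-1]+.5,y]],.023);B=fplane(p,[[on[0]-.5,y],[on[-1]+.5,y]],.098)
    print(y,on[0],on[-1],"z23",np.round(A[:,:2].ravel(),4),"z98",np.round(B[:,:2].ravel(),4))
to([.444,.375,.12],90.5)
E
```

```text
160 285 323 z23 [0.4316 0.418  0.4609 0.4178] z98 [0.4393 0.4216 0.4608 0.4214]
170 285 323 z23 [0.4315 0.4104 0.4609 0.4102] z98 [0.4392 0.416  0.4608 0.4159]
180 306 323 z23 [0.4473 0.4027 0.4609 0.4026] z98 [0.4508 0.4103 0.4608 0.4103]
205 281 321 z23 [0.4279 0.3835 0.4594 0.3834] z98 [0.4366 0.3963 0.4597 0.3963]
215 280 321 z23 [0.427  0.3757 0.4594 0.3756] z98 [0.4359 0.3906 0.4597 0.3905]
225 279 320 z23 [0.426  0.3678 0.4587 0.3677] z98 [0.4352 0.3848 0.4591 0.3848]
235 279 320 z23 [0.4258 0.3597 0.4586 0.3598] z98 [0.435  0.3789 0.4591 0.3789]
245 279 319 z23 [0.4255 0.3516 0.4579 0.3517] z98 [0.4349 0.3729 0.4585 0.373 ]
255 279 319 z23 [0.4253 0.3434 0.4578 0.3435] z98 [0.4347 0.3669 0.4585 0.367 ]
265 279 319 z23 [0.425  0.335  0.4578 0.3351] z98 [0.4345 0.3608 0.4585 0.3609]
272 279 318 z23 [0.4248 0.329  0.457  0.3292] z98 [0.4343 0.3564 0.4579 0.3565]
280 296 318 z23 [0.4384 0.3222 0.457  0.3223] z98 [0.4443 0.3514 0.4579 0.3515]
285 282 318 z23 [0.4268 0.3177 0.457  0.3179] z98 [0.4358 0.3481 0.4579 0.3483]
340 282 315 z23 [0.4247 0.2657 0.4542 0.2661] z98 [0.4342 0.31   0.4558 0.3103]
350 282 315 z23 [0.4242 0.2553 0.4541 0.2558] z98 [0.4339 0.3024 0.4558 0.3028]
t 12.88 pos [0.4607 0.3664 0.2124] psi 90.12 tilt [-0. -0.] F [-0.7 -0.5  0.2] gap 69.7 gf 0.0
turn z -0.38
units [ 0.346 -0.666  3.698]
```

Call:
carry_out:
  rotation:
    - [0, 0, 2.6]
    - [0, 0, 0]
    - [0, 0, 0]
    - [0, 0, 0]
    - [0, 0, 0]
    - [0, 0, 0]
    - [0, 0, 0]
    - [0, 0, 0]
  travel:
    - [0, 0, 0]
    - [0.32, -0.67, 0.5]
    - [0, 0, 0.8]
    - [0, 0, 0.8]
    - [0, 0, 0.8]
    - [0, 0, 0.5]
    - [0, 0, 0.3]
    - [0, 0, 0]
  fingers: [70, 70, 70, 70, 70, 70, 70, 70]

```text
time_s: 13.55
position: [0.4438, 0.3746, 0.1186]
tool_rot: [-0.0, 0.722, 0.692, -0.001]
contact_force: [-0.6, -0.3, 0.8]
finger_gap: 0.759
gripper_force: 0.0
```

```bash
python3 - <<'E'
from h import *
to([.4443,.375,.12],87.5)
E
```

```text
t 13.55 pos [0.4438 0.3746 0.1186] psi 87.52 tilt [-0.0018 -0.0016] F [-0.6 -0.3  0.8] gap 69.7 gf 0.0
turn z 0.02
units [ 0.018  0.018 -0.057]
```

Call:
carry_out:
  rotation:
    - [0, 0, 0]
    - [0, 0, 0]
    - [0, 0, 0]
    - [0, 0, 0]
    - [0, 0, 0]
    - [0, 0, 0]
    - [0, 0, 0]
    - [0, 0, 0]
  travel:
    - [0, 0, 0]
    - [0, 0, 0]
    - [0, 0, 0]
    - [0, 0, 0]
    - [0, 0, 0]
    - [0, 0, 0]
    - [0, 0, 0]
    - [0, 0, 0]
  fingers: [10, 10, 10, 10, 10, 10, 10, 10]

```text
time_s: 14.22
position: [0.4443, 0.3751, 0.1201]
tool_rot: [0.0, 0.722, 0.692, 0.0]
contact_force: [-0.4, 0.4, -0.2]
finger_gap: 0.229
gripper_force: 0.0
```

```bash
python3 - <<'E'
from h import *
to([.4443,.375,.12],87.5)
E
```

```text
t 14.22 pos [0.4443 0.3751 0.1201] psi 87.51 tilt [0.0001 0.0001] F [-0.4  0.4 -0.2] gap 21.0 gf 0.0
turn z 0.01
units [-0.003 -0.     0.003]
```

Call:
carry_out:
  rotation:
    - [0, 0, 0]
    - [0, 0, 0]
    - [0, 0, 0]
    - [0, 0, 0]
    - [0, 0, 0]
    - [0, 0, 0]
    - [0, 0, 0]
    - [0, 0, 0]
  travel:
    - [0, 0, 0]
    - [0, 0, 0]
    - [0, 0, 0]
    - [0, 0, -0.3]
    - [0, 0, -0.5]
    - [0, 0, -0.5]
    - [0, 0, -0.3]
    - [0, 0, 0]
  fingers: [10, 10, 10, 10, 10, 10, 10, 10]

```text
time_s: 14.88
position: [0.4451, 0.3761, 0.1627]
tool_rot: [0.0, 0.722, 0.692, 0.002]
contact_force: [1.1, -0.2, -2.3]
finger_gap: 0.216
gripper_force: 30.0
```

Call:
carry_out:
  rotation:
    - [0, 0, -3]
    - [0, 0, -2.8]
    - [0, 0, 0]
    - [0, 0, 0]
    - [0, 0, 0]
    - [0, 0, 0]
    - [0, 0, 0]
    - [0, 0, 0]
  travel:
    - [0, 0.5, 0]
    - [-0.8, 0.85, 0]
    - [-0.9, 0.85, 0]
    - [-0.9, 0.85, 0]
    - [-0.9, 0.85, 0]
    - [-0.9, 0.85, 0]
    - [-0.6, 0.5, 0]
    - [0, 0, 0]
  fingers: [10, 10, 10, 10, 10, 10, 10, 10]

```text
time_s: 15.55
position: [0.5856, 0.2497, 0.1595]
tool_rot: [0.002, 0.689, 0.725, -0.001]
contact_force: [1.2, -0.6, -1.9]
finger_gap: 0.213
gripper_force: 30.0
```

```bash
python3 - <<'E'
from h import *
to([.5842,.245,.1226],93.2)
T=bot.capture("top"); S=bot.capture("side")
cv2.imwrite("pics/c6.png",np.hstack([cv2.resize(T["image"][120:280,180:420],(480,320),interpolation=cv2.INTER_CUBIC),cv2.resize(S["image"][160:400,180:420],(320,320),interpolation=cv2.INTER_CUBIC)]))
for n,q in (("t",T),("s",S)):
    for k in ("stick_grip","stick_tip","stick","mat"): print(n,k,[(np.round(d["at"],4).tolist(),round(d["score"],2)) for d in bot.landmark_of(k,q)])
E
```

```text
t 15.55 pos [0.5856 0.2497 0.1595] psi 92.89 tilt [ 0.0018 -0.0033] F [ 1.2 -0.6 -1.9] gap 19.6 gf 30.0
turn z -0.31
units [-0.182 -0.066  1.476]
t stick_grip [([0.2704, 0.4034, 0.0716], 0.78), ([0.5967, 0.0928, 0.0554], 0.41)]
t stick_tip [([0.5944, 0.0952, 0.0566], 0.97), ([0.1357, 0.3147, 0.0102], 0.73), ([0.6042, -0.1302, -0.0026], 0.59)]
t stick [([0.223, 0.3674, -0.0016], 0.85), ([0.5905, 0.1931, 0.0429], 0.77)]
t mat [([0.4389, 0.3071, -0.0007], 0.63)]
s stick_grip [([0.583, 0.2508, 0.1117], 0.89), ([0.2696, 0.4027, 0.0718], 0.68)]
s stick_tip [([0.139, 0.3137, 0.0087], 0.69)]
s stick [([0.2238, 0.3687, -0.0028], 0.75), ([0.5864, 0.2006, 0.0419], 0.61)]
s mat [([0.4396, 0.3081, -0.0024], 0.75), ([0.5991, -0.0014, 0.0033], 0.68)]
```

View pics/c6.png

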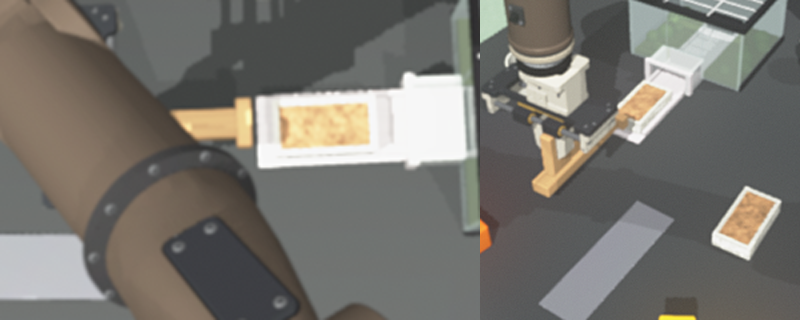

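The left crop shows the stick tip at (245,122), lined up with the tray in the lane (centre about (325,127)). I'll lower it and push.

Call:
carry_out:
  rotation:
    - [0, 0, -0.3]
    - [0, 0, 0]
    - [0, 0, 0]
    - [0, 0, 0]
    - [0, 0, 0]
    - [0, 0, 0]
    - [0, 0, 0]
  travel:
    - [0, -0.06, 0.2]
    - [0, 0, 0.4]
    - [0, 0, 0.4]
    - [0, 0, 0.3]
    - [0, 0, 0.15]
    - [0, 0, 0]
    - [0, 0, 0]
  fingers: [10, 10, 10, 10, 10, 10, 10]

```text
time_s: 16.63
position: [0.58, 0.2554, 0.1233]
tool_rot: [-0.0, 0.684, 0.729, -0.0]
contact_force: [0.6, -0.1, -1.3]
finger_gap: 0.218
gripper_force: 30.0
```

```bash
python3 - <<'E'
from h import *
to([.5842+.0542*.045,.20,.1226],93.2)
S=bot.capture("side"); cv2.imwrite("pics/c7.png",cv2.resize(S["image"][190:330,200:400],(800,560),interpolation=cv2.INTER_CUBIC))
E
```

```text
t 16.63 pos [0.58   0.2554 0.1233] psi 93.62 tilt [-0.0007 -0.0003] F [ 0.6 -0.1 -1.3] gap 20.0 gf 30.0
turn z 0.42
units [-2.23   0.126  0.027]
```

View pics/c7.png

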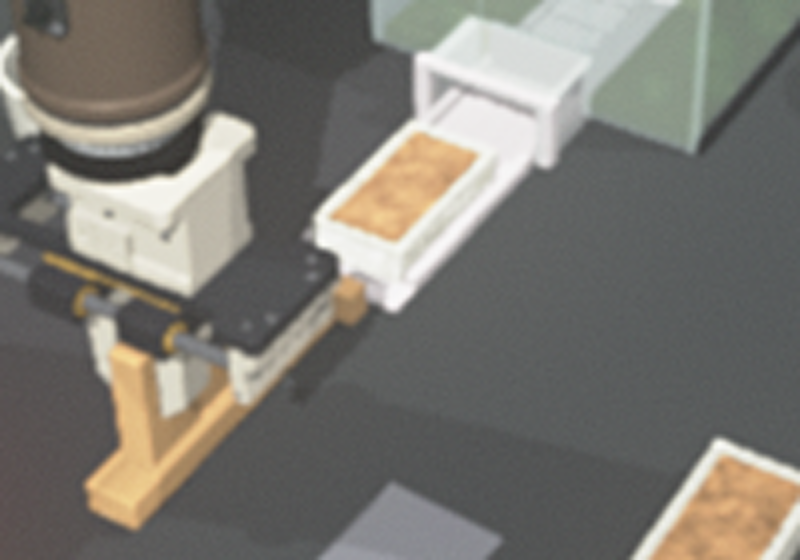

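The side crop shows the stick tip at (350,300), just off the lane's end and level with it, and the tray squarely between the rails. I'll correct 3–4 mm sideways and advance.

Call:
carry_out:
  rotation:
    - [0, 0, 0.4]
    - [0, 0, 0]
    - [0, 0, 0]
    - [0, 0, 0]
    - [0, 0, 0]
    - [0, 0, 0]
  travel:
    - [0, 0.15, 0]
    - [0, 0, 0]
    - [-0.4, 0, 0]
    - [-0.4, 0, 0]
    - [-0.2, 0, 0]
    - [0, 0, 0]
  fingers: [10, 10, 10, 10, 10, 10]

```text
time_s: 17.18
position: [0.5858, 0.2277, 0.1236]
tool_rot: [0.001, 0.688, 0.726, -0.001]
contact_force: [0.1, -0.7, -1.1]
finger_gap: 0.215
gripper_force: 30.0
```

```bash
python3 - <<'E'
from h import *
to([.5967+.0542*(.0152+.024),-.024,.1226],93.1)
y=bot.state()["position"][1]; print("line x here",.5967+.0542*(.0152-y))
E
```

```text
t 17.18 pos [0.5858 0.2277 0.1236] psi 93.04 tilt [-0.     -0.0019] F [ 0.1 -0.7 -1.1] gap 19.8 gf 30.0
turn z -0.06
units [-10.082  -0.014   0.06 ]
line x here 0.5851818255739883
```

Call:
carry_out:
  rotation:
    - [0, 0, 0]
    - [0, 0, 0]
    - [0, 0, 0]
    - [0, 0, 0]
    - [0, 0, 0]
    - [0, 0, 0]
    - [0, 0, 0]
    - [0, 0, 0]
  travel:
    - [-0.2, 0, 0.03]
    - [-0.3, 0, 0]
    - [-0.4, 0, 0]
    - [-0.4, 0, 0]
    - [-0.4, 0, 0]
    - [-0.4, 0, 0]
    - [-0.4, 0, 0]
    - [-0.4, 0, 0]
  fingers: [10, 10, 10, 10, 10, 10, 10, 10]

```text
time_s: 17.85
position: [0.5894, 0.157, 0.1229]
tool_rot: [0.0, 0.687, 0.727, -0.0]
contact_force: [-0.3, 1.7, -1.5]
finger_gap: 0.217
gripper_force: 30.0
```

```bash
python3 - <<'E'
from h import *
to([.5967+.0542*(.0152+.024),-.024,.1226],93.1)
y=bot.state()["position"][1]; print("line x here",.5967+.0542*(.0152-y))
E
```

```text
t 17.85 pos [0.5894 0.157  0.1229] psi 93.19 tilt [-0.0001 -0.0002] F [-0.3  1.7 -1.5] gap 19.9 gf 30.0
turn z 0.09
units [-7.25  -0.025  0.014]
line x here 0.5890138827899979
```

Pushing force is about 2 N and the stick is on line, so I'll carry on.

Call:
carry_out:
  rotation:
    - [0, 0, 0]
    - [0, 0, 0]
    - [0, 0, 0]
    - [0, 0, 0]
    - [0, 0, 0]
    - [0, 0, 0]
    - [0, 0, 0]
    - [0, 0, 0]
  travel:
    - [-0.4, 0, 0]
    - [-0.4, 0, 0]
    - [-0.4, 0, 0]
    - [-0.4, 0, 0]
    - [-0.4, 0, 0]
    - [-0.4, 0, 0]
    - [-0.4, 0, 0]
    - [-0.4, 0, 0]
  fingers: [10, 10, 10, 10, 10, 10, 10, 10]

```text
time_s: 18.52
position: [0.5938, 0.0774, 0.123]
tool_rot: [0.0, 0.687, 0.727, -0.0]
contact_force: [0.2, 1.3, -1.3]
finger_gap: 0.213
gripper_force: 30.0
```

```bash
python3 - <<'E'
from h import *
to([.5967+.0542*(.0152+.024),-.024,.1226],93.1)
y=bot.state()["position"][1]; print("line x here",.5967+.0542*(.0152-y))
E
```

```text
t 18.52 pos [0.5938 0.0774 0.123 ] psi 93.21 tilt [-0.0001 -0.0001] F [ 0.2  1.3 -1.3] gap 19.5 gf 30.0
turn z 0.11
units [-4.061 -0.028  0.015]
line x here 0.5933279313971349
```

Call:
carry_out:
  rotation:
    - [0, 0, 0]
    - [0, 0, 0]
    - [0, 0, 0]
    - [0, 0, 0]
    - [0, 0, 0]
    - [0, 0, 0]
    - [0, 0, 0]
    - [0, 0, 0]
  travel:
    - [-0.4, 0, 0]
    - [-0.4, 0, 0]
    - [-0.4, 0, 0]
    - [-0.4, 0, 0]
    - [-0.4, 0, 0]
    - [-0.4, 0, 0]
    - [-0.4, 0, 0]
    - [-0.4, 0, 0]
  fingers: [10, 10, 10, 10, 10, 10, 10, 10]

```text
time_s: 19.18
position: [0.5983, -0.0024, 0.123]
tool_rot: [0.0, 0.687, 0.727, -0.0]
contact_force: [0.5, 1.8, -1.6]
finger_gap: 0.219
gripper_force: 30.0
```

Call:
carry_out:
  rotation:
    - [0, 0, 0]
    - [0, 0, 0]
    - [0, 0, 0]
    - [0, 0, 0]
  travel:
    - [-0.2, 0, 0]
    - [-0.2, 0, 0]
    - [-0.1, 0, 0]
    - [0, 0, 0]
  fingers: [10, 10, 10, 10]

```text
time_s: 19.52
position: [0.599, -0.0146, 0.1229]
tool_rot: [0.0, 0.687, 0.726, -0.0]
contact_force: [0.4, -0.3, -1.0]
finger_gap: 0.219
gripper_force: 30.0
```

```bash
python3 - <<'E'
from h import *
to([.5967+.0542*(.0152+.024),-.024,.1226],93.1)
T=bot.capture("top");print([(np.round(d["at"],4).tolist(),round(d["score"],2)) for d in bot.landmark_of("tray",T)],[(np.round(d["at"],4).tolist(),round(d["score"],2)) for d in bot.landmark_of("home",T)])
E
```

```text
t 19.52 pos [ 0.599  -0.0146  0.1229] psi 93.18 tilt [-0.0001 -0.0004] F [ 0.4 -0.3 -1. ] gap 20.1 gf 30.0
turn z 0.08
units [-0.376 -0.028  0.013]
[([0.3081, 0.1454, 0.0047], 0.96), ([0.6089, -0.2258, 0.0059], 0.73)] [([0.6154, -0.2332, 0.0044], 0.87)]
```

Tray is about 8–9 mm short. I'll creep forward until it meets the stop.

Call:
carry_out:
  rotation:
    - [0, 0, 0]
    - [0, 0, 0]
    - [0, 0, 0]
    - [0, 0, 0]
  travel:
    - [-0.1, 0, 0]
    - [-0.1, 0, 0]
    - [-0.1, 0, 0]
    - [-0.1, 0, 0]
  fingers: [10, 10, 10, 10]

```text
time_s: 20.0
position: [0.5995, -0.0239, 0.1229]
tool_rot: [-0.0, 0.687, 0.727, 0.0]
contact_force: [-0.5, 1.4, -0.9]
finger_gap: 0.216
gripper_force: 30.0
```

Call:
carry_out:
  rotation:
    - [0, 0, 0]
    - [0, 0, 0]
  travel:
    - [-0.1, 0, 0]
    - [-0.1, 0, 0]
  fingers: [10, 10]

```text
time_s: 20.17
position: [0.5998, -0.0251, 0.1235]
tool_rot: [-0.001, 0.686, 0.727, 0.002]
contact_force: [-3.6, 17.6, 6.5]
finger_gap: 0.22
gripper_force: 30.0
```

Contact force jumped to 18 N, so the tray is against the end stop. I'll hold briefly, then draw the stick out.

Call:
carry_out:
  rotation:
    - [0, 0, 0]
    - [0, 0, 0]
    - [0, 0, 0]
    - [0, 0, 0]
    - [0, 0, 0]
    - [0, 0, 0]
    - [0, 0, 0]
    - [0, 0, 0]
  travel:
    - [0, 0, 0]
    - [0.1, 0, 0]
    - [0.1, 0, 0]
    - [0.2, 0, 0]
    - [0.3, 0, 0]
    - [0.3, 0, 0]
    - [0.3, 0, 0]
    - [0.3, 0, 0]
  fingers: [10, 10, 10, 10, 10, 10, 10, 10]

```text
time_s: 20.83
position: [0.5975, 0.0121, 0.123]
tool_rot: [-0.0, 0.687, 0.727, 0.0]
contact_force: [-0.2, -0.4, -1.8]
finger_gap: 0.213
gripper_force: 30.0
```

```bash
python3 - <<'E'
from h import *
to([.584,.26,.1226],93.1)
for n in("top","side"):
    T=bot.capture(n);print([(np.round(d["at"],4).tolist(),round(d["score"],2)) for d in bot.landmark_of("tray",T)],[(np.round(d["at"],4).tolist(),round(d["score"],2)) for d in bot.landmark_of("home",T)])
    if n=="top": cv2.imwrite("pics/t8.png",cv2.resize(T["image"][90:250,360:540],(540,480),interpolation=cv2.INTER_CUBIC))
E
```

```text
t 20.83 pos [0.5975 0.0121 0.123 ] psi 93.24 tilt [0.     0.0001] F [-0.2 -0.4 -1.8] gap 19.5 gf 30.0
turn z 0.14
units [9.929 0.02  0.017]
[([0.6134, -0.2314, 0.0076], 0.67)] [([0.6157, -0.2325, 0.0016], 0.9), ([0.6154, -0.2336, 0.0048], 0.35)]
[([0.6675, 0.4054, 0.0037], 0.67), ([0.3095, 0.1461, 0.0032], 0.65)] []
```

View pics/t8.png

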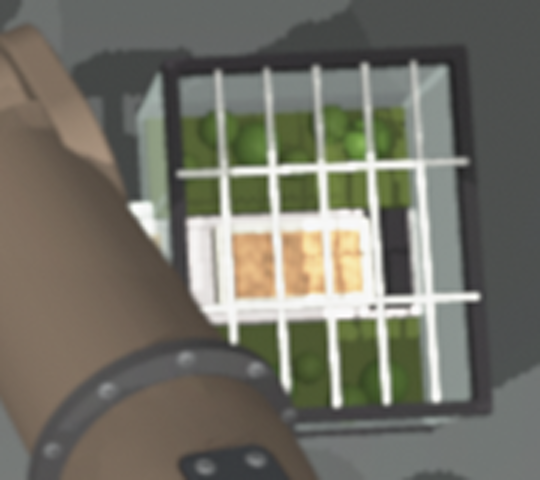

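The top crop shows the tray's leading edge at (370,260), right against the black stop. I'll withdraw fully.

Call:
carry_out:
  rotation:
    - [0, 0, 0]
    - [0, 0, 0]
    - [0, 0, 0]
    - [0, 0, 0]
    - [0, 0, 0]
    - [0, 0, 0]
    - [0, 0, 0]
    - [0, 0, 0]
  travel:
    - [0.4, 0, 0]
    - [0.6, 0, 0]
    - [0.8, 0, 0]
    - [0.8, 0, 0]
    - [0.8, 0, 0]
    - [0.8, 0, 0]
    - [0.8, 0, 0]
    - [0.8, 0, 0]
  fingers: [10, 10, 10, 10, 10, 10, 10, 10]

```text
time_s: 21.8
position: [0.5892, 0.1572, 0.123]
tool_rot: [-0.0, 0.687, 0.727, 0.0]
contact_force: [0.3, 0.0, -1.5]
finger_gap: 0.217
gripper_force: 30.0
```

Call:
carry_out:
  rotation:
    - [0, 0, 0]
    - [0, 0, 0]
    - [0, 0, 0]
    - [0, 0, 0]
    - [0, 0, 0]
    - [0, 0, 0]
    - [0, 0, 0]
    - [0, 0, 0]
  travel:
    - [0.8, 0, 0]
    - [0.8, 0, 0]
    - [0.8, 0, 0]
    - [0.8, 0, 0]
    - [0.8, 0, -0.3]
    - [0.4, 0, -0.5]
    - [0, 0, -0.5]
    - [0, 0, -0.3]
  fingers: [10, 10, 10, 10, 10, 10, 10, 10]

```text
time_s: 22.47
position: [0.5834, 0.2665, 0.1644]
tool_rot: [0.0, 0.687, 0.727, 0.001]
contact_force: [0.7, 0.0, -1.4]
finger_gap: 0.21
gripper_force: 30.0
```

```bash
python3 - <<'E'
from h import *
to([.4425,.363,.16],89)
for n in("top","side"):
    T=bot.capture(n)
    for k in ("mat","flap","tray","stick"): print(n,k,[(np.round(d["at"],4).tolist(),round(d["score"],2)) for d in bot.landmark_of(k,T)])
    print("flap vis",[(np.round(d["at"],4).tolist(),round(d["score"],2)) for d in bot.find_in("flap",T)])
    # mat outline by colour in this view
    hsv=cv2.cvtColor(T["image"],cv2.COLOR_BGR2HSV)
    c=cv2.projectPoints(np.array([[.442,.306,.003]]),np.ravel(T["rvec"]),np.ravel(T["tvec"]),T["K"],None)[0].ravel().astype(int)
    print(c,T["image"][c[1],c[0]],hsv[c[1],c[0]])
    v=T["image"].astype(int); m=(np.abs(v-v[c[1],c[0]]).max(2)<28).astype(np.uint8)
    nn,l,s,_=cv2.connectedComponentsWithStats(m); k=l[c[1],c[0]]; print(s[k])
    pts=np.argwhere(l==k)[:,::-1]; W=onplane(T,pts,.003)[:,:2].astype(np.float32)
    print(cv2.minAreaRect(W), cv2.boxPoints(cv2.minAreaRect(W)).round(4).tolist())
E
```

```text
t 22.47 pos [0.5834 0.2665 0.1644] psi 93.28 tilt [0.0011 0.0006] F [ 0.7  0.  -1.4] gap 19.3 gf 30.0
turn z 4.28
units [ 4.175 -5.405  0.173]
top mat [([0.4416, 0.3101, -0.0009], 0.84), ([0.6017, -0.1335, -0.0007], 0.71)]Traceback (most recent call last):
  File "<stdin>", line 5, in <module>
ValueError: it knows: guard, home, lane_start, mat, opening, stick, stick_grip, stick_tip, tank, tip_box, tray, tub
```

```bash
python3 - <<'E'
from h import *
for n in("top","side"):
    T=bot.capture(n)
    for k in ("mat","tray","stick"): print(n,k,[(np.round(d["at"],4).tolist(),round(d["score"],2)) for d in bot.landmark_of(k,T)])
    c=proj(T,[[.442,.306,.003]])[0].astype(int)
    v=T["image"].astype(int); m=(np.abs(v-v[c[1],c[0]]).max(2)<28).astype(np.uint8)
    nn,l,s,_=cv2.connectedComponentsWithStats(m); k=l[c[1],c[0]]; print(c,v[c[1],c[0]],s[k])
    pts=np.argwhere(l==k)[:,::-1]; W=onplane(T,pts,.003)[:,:2].astype(np.float32)
    r=cv2.minAreaRect(W*1000); print(r, cv2.boxPoints(r).round(1).tolist())
E
```

```text
top mat [([0.4434, 0.3087, 0.0002], 0.97), ([0.5939, 0.1116, 0.0589], 0.46)]
top tray [([0.6129, -0.2353, 0.0062], 0.77)]
top stick [([0.5882, 0.2106, 0.0519], 0.85), ([0.6059, -0.1311, -0.0], 0.61), ([0.2224, 0.3669, 0.0001], 0.6)]
[208 253] [197 194 192] [ 153  238   69   32 1891]
((441.989990234375, 352.17852783203125), (67.533447265625, 149.27719116210938), 0.5430888533592224) [[407.5, 426.5], [408.8999938964844, 277.20001220703125], [476.5, 277.8999938964844], [475.0, 427.1000061035156]]
side mat [([0.4427, 0.3042, -0.0012], 0.96)]
side tray [([0.3078, 0.1458, 0.0037], 0.83), ([0.3865, -0.2789, -0.0017], 0.62), ([0.585, 0.2122, 0.0457], 0.32)]
side stick [([0.22, 0.37, -0.0003], 0.8), ([0.5847, 0.2112, 0.0472], 0.77)]
[279 351] [158 150 149] [ 225  311  100   95 3447]
((441.5061340332031, 312.7651062011719), (70.09940338134766, 229.09400939941406), 0.12690283358097076) [[406.20001220703125, 427.20001220703125], [406.70001220703125, 198.10000610351562], [476.79998779296875, 198.3000030517578], [476.29998779296875, 427.3999938964844]]
```

Call:
carry_out:
  rotation:
    - [0, 0, 3]
    - [0, 0, 0]
    - [0, 0, 0]
    - [0, 0, 0]
    - [0, 0, 0]
    - [0, 0, 0]
    - [0, 0, 0]
    - [0, 0, 0]
  travel:
    - [0.2, -0.5, 0]
    - [0.6, -0.8, 0]
    - [0.7, -0.8, 0]
    - [0.7, -0.8, 0]
    - [0.7, -0.8, 0]
    - [0.7, -0.8, 0]
    - [0.4, -0.8, 0]
    - [0, -0.35, 0]
  fingers: [10, 10, 10, 10, 10, 10, 10, 10]

```text
time_s: 23.63
position: [0.4378, 0.3677, 0.1631]
tool_rot: [-0.001, 0.704, 0.71, 0.0]
contact_force: [-0.9, -0.4, -1.9]
finger_gap: 0.22
gripper_force: 30.0
```

Call:
carry_out:
  rotation:
    - [0, 0, 0]
    - [0, 0, 0]
    - [0, 0, 0]
  travel:
    - [0, 0, 0]
    - [0, 0, 0]
    - [0, 0, 0]
  fingers: [10, 10, 10]

```text
time_s: 23.88
position: [0.443, 0.3634, 0.1629]
tool_rot: [0.001, 0.707, 0.708, 0.0]
contact_force: [0.2, -1.1, -1.4]
finger_gap: 0.216
gripper_force: 30.0
```

```bash
python3 -c "
from h import *
to([.4412,.368,.1201],90.3)"
```

```text
t 23.88 pos [0.443  0.3634 0.1629] psi 90.1 tilt [ 0.0009 -0.0007] F [ 0.2 -1.1 -1.4] gap 19.8 gf 30.0
turn z -0.2
units [ 0.187 -0.074  1.712]
```

Call:
carry_out:
  rotation:
    - [0, 0, 0]
    - [0, 0, 0]
    - [0, 0, 0]
    - [0, 0, 0]
    - [0, 0, 0]
    - [0, 0, 0]
    - [0, 0, 0]
    - [0, 0, 0]
  travel:
    - [0.15, -0.07, 0.2]
    - [0, 0, 0.4]
    - [0, 0, 0.4]
    - [0, 0, 0.3]
    - [0, 0, 0.2]
    - [0, 0, 0.1]
    - [0, 0, 0.05]
    - [0, 0, 0]
  fingers: [10, 10, 10, 10, 10, 10, 10, 10]

```text
time_s: 24.55
position: [0.4396, 0.3682, 0.1214]
tool_rot: [-0.0, 0.706, 0.708, -0.0]
contact_force: [0.0, -0.3, -2.3]
finger_gap: 0.215
gripper_force: 30.0
```

Call:
carry_out:
  rotation:
    - [0, 0, 0]
    - [0, 0, 0]
  travel:
    - [0, 0, 0.04]
    - [0, 0, 0]
  fingers: [10, 10]

```text
time_s: 24.72
position: [0.4398, 0.3684, 0.121]
tool_rot: [0.0, 0.706, 0.708, 0.0]
contact_force: [0.5, 0.1, -1.7]
finger_gap: 0.215
gripper_force: 30.0
```

Nearly down; still carrying the weight. One more small step, then open.

Call:
carry_out:
  rotation:
    - [0, 0, 0]
    - [0, 0, 0]
    - [0, 0, 0]
  travel:
    - [0, 0, 0.05]
    - [0, 0, 0]
    - [0, 0, 0]
  fingers: [10, 10, 10]

```text
time_s: 24.97
position: [0.4399, 0.3685, 0.12]
tool_rot: [0.0, 0.706, 0.708, 0.0]
contact_force: [0.5, -0.2, 2.8]
finger_gap: 0.215
gripper_force: 30.0
```

Call:
carry_out:
  rotation:
    - [0, 0, 0]
    - [0, 0, 0]
    - [0, 0, 0]
    - [0, 0, 0]
    - [0, 0, 0]
    - [0, 0, 0]
    - [0, 0, 0]
    - [0, 0, 0]
  travel:
    - [0, 0, 0]
    - [0, 0, 0]
    - [0, 0, 0]
    - [0, 0, 0]
    - [0, 0, 0]
    - [0, 0, 0]
    - [0, 0, 0]
    - [0, 0, 0]
  fingers: [70, 70, 70, 70, 70, 70, 70, 70]

```text
time_s: 25.63
position: [0.4397, 0.3682, 0.1194]
tool_rot: [0.0, 0.706, 0.708, -0.0]
contact_force: [-0.0, -0.5, -0.3]
finger_gap: 0.734
gripper_force: 0.0
```

Call:
carry_out:
  rotation:
    - [0, 0, 0]
    - [0, 0, 0]
    - [0, 0, 0]
    - [0, 0, 0]
    - [0, 0, 0]
    - [0, 0, 0]
    - [0, 0, 0]
    - [0, 0, 0]
  travel:
    - [0, 0, -0.2]
    - [0, 0, -0.5]
    - [0, 0, -0.8]
    - [0, 0, -1]
    - [0, 0, -1]
    - [0, 0, -1]
    - [0, 0, -0.5]
    - [0, 0, 0]
  fingers: [70, 70, 70, 70, 70, 70, 70, 70]

```text
time_s: 26.3
position: [0.4406, 0.3697, 0.2491]
tool_rot: [0.0, 0.706, 0.708, 0.003]
contact_force: [0.1, 0.2, -0.4]
finger_gap: 0.765
gripper_force: 0.0
```

```bash
python3 - <<'E'
from h import *
to(None)
for n in("top","side","wrist"):
    T=bot.capture(n)
    for k in ("mat","tray","stick","stick_grip","stick_tip","tub_a","tip_box"): print(n,k,[(np.round(d["at"],4).tolist(),round(d["score"],2)) for d in bot.landmark_of(k,T) if d["score"]>.5])
E
```

```text
t 26.3 pos [0.4406 0.3697 0.2491] psi 90.22 tilt [0.0048 0.0044] F [ 0.1  0.2 -0.4] gap 70.2 gf 0.0
top mat [([0.4441, 0.308, -0.0015], 0.7)]
top tray [([0.3091, 0.1446, 0.002], 0.92), ([0.6154, -0.2347, 0.0037], 0.73)]
top stick [([0.4408, 0.3154, 0.0079], 0.98)]
top stick_grip [([0.4356, 0.3664, 0.0699], 0.79)]
top stick_tip [([0.4395, 0.2137, 0.0132], 0.67)]
top tub_a [([0.3817, -0.2776, 0.0009], 0.97), ([0.7795, 0.0856, -0.0004], 0.85), ([0.434, 0.3679, 0.0727], 0.55)]
top tip_box [([0.6653, 0.404, -0.0024], 0.84), ([0.7819, 0.085, 0.0008], 0.73), ([0.4414, 0.3136, 0.0035], 0.65)]
side mat [([0.4412, 0.3053, -0.0044], 0.72)]
side tray [([0.6042, -0.132, 0.0008], 0.68), ([0.3082, 0.1468, 0.0008], 0.58)]
side stick [([0.4395, 0.3146, 0.0037], 0.59), ([0.2252, 0.3712, -0.0028], 0.55)]
side stick_grip [([0.439, 0.3678, 0.0727], 0.9), ([0.2711, 0.4028, 0.0714], 0.87)]
side stick_tip [([0.442, 0.2114, 0.0117], 0.66), ([0.1382, 0.3106, 0.008], 0.66)]
side tub_a [([0.382, -0.2785, -0.0031], 0.96), ([0.7746, 0.0788, -0.0001], 0.72)]
side tip_box [([0.6662, 0.4071, 0.0037], 0.91)]
wrist mat []
wrist tray []
wrist stick [([0.4388, 0.3143, -0.0001], 0.82), ([0.222, 0.3649, 0.0005], 0.55)]
wrist stick_grip [([0.4415, 0.3698, 0.0761], 0.96), ([0.272, 0.402, 0.071], 0.77)]
wrist stick_tip [([0.141, 0.3143, 0.0112], 0.98), ([0.4433, 0.2123, 0.0142], 0.79)]
wrist tub_a []
wrist tip_box [([0.6668, 0.407, 0.0], 0.71)]
```

The stick stands upright on the mat, the tray is at home and the bystanders are where they started, so I'm handing in.

```bash
python3 -c "
from rig import bot
print(bot.close_job())"
```

```text
the job is handed in; nothing more can be done
None
```

I handed the job in at about 26 s: the tray is home against the end stop and the stick is back upright on its mat, by camera and network readings, with the bystanders where they started; I didn't check the flap by image, only drew the stick fully clear, and I viewed 12 pictures, two over the limit of 10.

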